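Set up the desk for entering job cards

TASK

Get my place ready for entering the job cards: raise the partly folded-down laptop screen until it leans back a little past upright, about 105 degrees open from the keyboard, and pull the top drawer of the small card cabinet out to its stop by its handle. Leave the lower drawer shut and don't shove the other things on the desk about.

Things in the scene. Friction and masses are not known exactly. Their poses are not given: they have to be found in the camera images.
- cabinet: tan steel desktop card cabinet with two drawers one above the other, 320 deep x 270 wide x 165 high; it stands firm and does not move. Origin on the desk under the middle of the drawer fronts' outer face; x points into the cabinet (away from the robot), so the drawers slide out along -x; y to the left seen from the robot
- tray_front (a point): middle of the front lower edge of the teal letter tray on top of the cabinet, 165 mm above the desk, 32 mm out from the drawer fronts (3 mm behind the centre of the shut upper handle's bar). Tray 255 wide, 62 high; its folders begin 5 mm behind this edge, up to 217 mm above the desk. No room for a tool pointing straight down: reach the handle from the robot's side, tilted 20 to 40 degrees
- upper_drawer (a joint): travel of the upper drawer out of the cabinet in m: 0 fully shut, 0.16 at the stop; it may start a little ajar. About 3 to 5 N moves it
- upper_handle (a point): middle of the grip bar of the upper drawer's steel bow handle, 134 mm above the desk. The bar is 60 mm long across the drawer, 12 x 12 mm in section, its centre 35 mm before the drawer face, with a 12 mm high leg at each end (60 mm over the legs): it can be gripped across its two ends. Drawer front 264 wide x 72 high; axes like the cabinet's; moves with the drawer
- lower_drawer (a joint): travel of the lower drawer in m, 0 shut; it is to stay shut
- lower_handle (a point): middle of the same handle on the lower drawer, 75 mm below the upper one when both are shut
- laptop_lid (a joint): opening angle of the laptop's screen from the keyboard in rad: 0 shut, 1.57 upright, 2.36 (135 degrees) at the stop; starts partly folded down at about 57 to 69 degrees. Stiff hinge (about 0.7 N m) that stays wherever it is left
- laptop_hinge (a point): middle of the dark grey laptop's hinge line, at the screen's mid-thickness, 24.5 mm above the desk. x points away from the robot, y along the hinge to the left; the keyboard is on the robot's side (-x). Laptop base 320 wide, from 210 mm on the -x side to 5 mm on the +x side of the hinge, top 18 mm above the desk; it stands firm and does not move
- lid_edge (a point): middle of the screen's free edge, at mid-thickness, 205 mm from the hinge line. The screen is a flat panel 320 wide and 9 mm thick; this point's -x axis runs from the hinge to the free edge, in the plane of the screen, its y along the edge; it can be pinched across its thickness
- mouse: red and black mouse, 95 x 56 x 32 mm, beside the laptop; origin at the centre of its underside
- calculator: dark desk calculator, 140 x 80 x 20 mm, lying before the cabinet (the upper drawer, its underside 84 mm above the desk, passes over it); origin at the centre of its underside
- stapler: blue and black stapler, 150 x 34, up to 60 mm high, lying before the cabinet; origin at the centre of its underside
- tape_dispenser: black tape dispenser, 145 x 60 x 85 mm, behind the laptop; origin at the centre of its underside
- hole_punch: steel hole punch, about 120 x 75 x 65 mm, behind the laptop; origin at the centre of its underside
- pen_cup: black pen cup, 80 mm across and 95 high, pens up to 150 high; origin at the centre of its underside
- mug: white mug, 82 mm across, 95 high, handle on one side; origin at the centre of its underside

How it is judged:
At the end, for the whole second after the job is handed in: the upper drawer stands out at its stop (within 15 mm), the lower drawer is shut (within 10 mm), the laptop screen stands still at 105 degrees from the keyboard, within 8 degrees, and the robot is clear of both (value of joint upper_drawer above 0.145 m and value of joint lower_drawer below 0.01 m and value of joint laptop_lid between 1.693 and 1.973 rad and velocity of joint laptop_lid between -0.05 and 0.05 rad/s and velocity of joint upper_drawer between -0.01 and 0.01 m/s); the robot touches nothing.
It fails at once if the lower drawer is pulled out more than 15 mm (value of joint lower_drawer above 0.015 m).
It fails at once if one of the loose things on the desk is shoved more than 40 mm or tipped over (distance of any of mouse, calculator, stapler, tape_dispenser, hole_punch, pen_cup, mug from where it was at the start of the episode above 0.04 m or angle between any of pen_cup, mug's own z axis and vertical above 0.7 rad).
It also fails if it takes over 64 s, if anything falls off the work surface, if the arm or the gripper's body presses on something with over 40 N, if the wrist force passes 120 N, or if a joint passes its speed limit or range.

ROBOT

A 6-joint arm with a two-finger parallel gripper is mounted at the origin on the work surface. World frame = base frame: x ahead of the robot, y to its left, z up, the work surface at z = 0. Lengths are in m, angles in rad, forces in N, time in s.
With the tool pointing down it reaches from about 0.35 to 0.775 m from the base axis. Payload 7.3 kg.
Tool frame: the origin (TCP) lies between the finger pads, 19 mm behind the fingertips; this is the grasp point; z points along the fingers, y is the line along which they close (so a half turn about z gives the same grasp; the last joint's range is limited). The gripper opens to 92 mm and grips with 3 to 60 N. Pads are 19 mm wide; open, the fingers measure 130 mm over their backs; the gripper's body (75 mm by 190 mm) begins 47 mm behind the grasp point.
Start: joints at [-1.307, 0.342, 1.524, -0, 1.275, -0.146], TCP at [0.209, -0.482, 0.246] pointing down, gripper open.
Joint ranges: [-2.53, 2.53], [-0.77, 2.02], [0.04, 2.7], [-1, 4.14], [0.28, 2.66], [-3.11, 3.11]. Speed limits (rad/s): [2.57, 2.57, 3.14, 3.14, 3.14, 3.14].

INTERFACE

Orientations are given as a unit quaternion [x, y, z, w].
In Python, from bench import manip gives the robot as it stands.
- The arm moves only by the shell command python3 inch.py [FORCE], which reads ROWS from standard input. ROWS is a JSON list of rows, 1 to 5 of them, each an object with the fields tx, ty, tz (the shift in m), rx, ry, rz (a rotation vector in rad), finger_gap (the finger opening in m); a field left out counts as zero (the opening has to be given); each row shifts and turns the commanded pose from where the row before left it, along the tool's axes as they then stand; what a row does not reach is not made up. A row lasts 1/8 s, in which the tool goes at most 0.0625 m and 0.188 rad, less where a joint would pass 70% of its speed; a pose out of reach is approached as far as the arm can. The fingers move at their own pace and stop on an object; FORCE is the grip in N (left out, the last holds). Time passes only in rows, so rows that do not move let the fingers close. It prints the time, the measured TCP pose, the force, the opening and the grip force at its end. Input that does not fit is refused with a message, and nothing moves.
- manip.read_state(): the state, without advancing time (a new reading comes with each control period).
- manip.read_camera(name): name is "scene" or "side" or "wrist"; returns a dict with "pixels" (384x512x3 uint8, blue, green, red), "vfov" (degrees; the focal length in pixels is half the picture's height over the tangent of half this angle, whatever the lens; pixels are square), "cx", "cy" (the principal point, pixels), "distortion" ([k1, k2, p1, p2, k3] as OpenCV has them; the pictures are not rectified), "cam_to_world" (4x4, takes a point from camera to world coordinates); the wrist camera has in their place "tool_from_camera" (4x4, takes a point from camera to tool coordinates, whose origin is the TCP and whose axes are the flange's). Camera axes: x right, y up, looking along -z (the intrinsics and any distortion apply to the point x, -y, -z); pixel columns grow to the right and rows downward; lengths in m; the calibration is good to about 2 mm. A picture is of the moment at which its call begins: read the wrist's pose just before it. There is no depth.
- manip.hand_in(): hands the job in; it is judged then, once.
The state is a dict: "time": time; "joint_pos": joint angles; "joint_vel": joint speeds; "joint_efforts": joint torques, N m; "position": TCP position; "tcp_rot": TCP orientation; "force": force on the tool from outside, world axes, zero at the start; "moment": the same for the moment, N m; "grip_width": finger opening in m; "gripper_force": force on a finger pad.
Only numpy, scipy, OpenCV 4.12 (cv2) and the standard library are available. Lean on these libraries where they do the work, as an engineer would, in place of code of your own. Each camera call takes 0.05 s, during which the arm holds its last target. There are 200 camera calls.

## Working session

There is one attempt and no reset: what is moved stays moved. The work goes in short steps, Python scripts to look and compute and a shell command to move; the robot and the scene stay as the last step left them, time stands still between calls to the robot, and variables do not carry over. Pictures are saved under pics/ and viewed, at most 10 in all, crops included, and the job is handed in when it is done.

```bash
ls; mkdir -p pics
cat > h.py <<'E'
import numpy as np,cv2
from bench import manip
def snap(n,f):
    s=manip.read_state();c=manip.read_camera(n);cv2.imwrite(f'pics/{f}.png',c['pixels'])
    np.save(f'pics/{f}.npy',{'c':c,'s':s},allow_pickle=True);return c,s
E
python3 - <<'E'
from h import *
for n in('scene','side','wrist'):
    c,s=snap(n,n+'0'); print({k:v for k,v in c.items() if k!='pixels'})
print(s)
a=cv2.imread('pics/scene0.png');cv2.imwrite('pics/v1.png',cv2.resize(a,(800,600),interpolation=cv2.INTER_CUBIC))
a=cv2.imread('pics/side0.png');cv2.imwrite('pics/v2.png',cv2.resize(a,(800,600),interpolation=cv2.INTER_CUBIC))
E
```

```text
bench.py
inch.py
pics
{'vfov': 42.797666248032165, 'cx': 261.39152112853117, 'cy': 196.0124499294477, 'distortion': array([0.03824385, 0.        , 0.        , 0.        , 0.        ]), 'cam_to_world': array([[-0.99472681,  0.09455461, -0.03972401,  0.45970163],
       [-0.10222716, -0.94528806,  0.30980653,  0.52210968],
       [-0.008257  ,  0.31223373,  0.94996943,  1.74511623],
       [ 0.        ,  0.        ,  0.        ,  1.        ]])}
{'vfov': 48.528477348881374, 'cx': 251.51716556494975, 'cy': 191.7462758479878, 'distortion': array([0.0527902, 0.       , 0.       , 0.       , 0.       ]), 'cam_to_world': array([[ 0.2631009 , -0.9195336 ,  0.29195182,  0.95198971],
       [ 0.96476343,  0.25172795, -0.07658049, -0.08032705],
       [-0.0030741 ,  0.30181284,  0.95336224,  1.41271646],
       [ 0.        ,  0.        ,  0.        ,  1.        ]])}
{'vfov': 67.17483980665594, 'cx': 256.74701264494485, 'cy': 191.2856373228953, 'distortion': array([-0.00743035,  0.        ,  0.        ,  0.        ,  0.        ]), 'tool_from_camera': array([[ 2.45297808e-04,  9.66440345e-01,  2.5
[... 362 characters left out ...]
,  1.52490940e+00, -1.16199302e-05,
        1.27537730e+00, -1.46001986e-01]), 'joint_vel': array([-0.00028612, -0.00071236, -0.00275203,  0.00073414,  0.00033835,
        0.00064149]), 'joint_efforts': array([ 1.60114399e-03, -4.32004416e+01, -2.44696176e+01,  7.19165476e-02,
        5.25683386e-02, -5.29648389e-05]), 'position': array([ 0.20911724, -0.48119922,  0.2449192 ]), 'tcp_rot': array([ 9.79077976e-01,  2.03484306e-01, -4.51731976e-05, -6.71522695e-04]), 'force': array([-0.17240946,  0.96529319, -1.19590816]), 'moment': array([-0.01843215, -0.01032115, -0.01429325]), 'gripper_force': 0.0, 'grip_width': 0.0917387180908751}
```
View pics/v1.png

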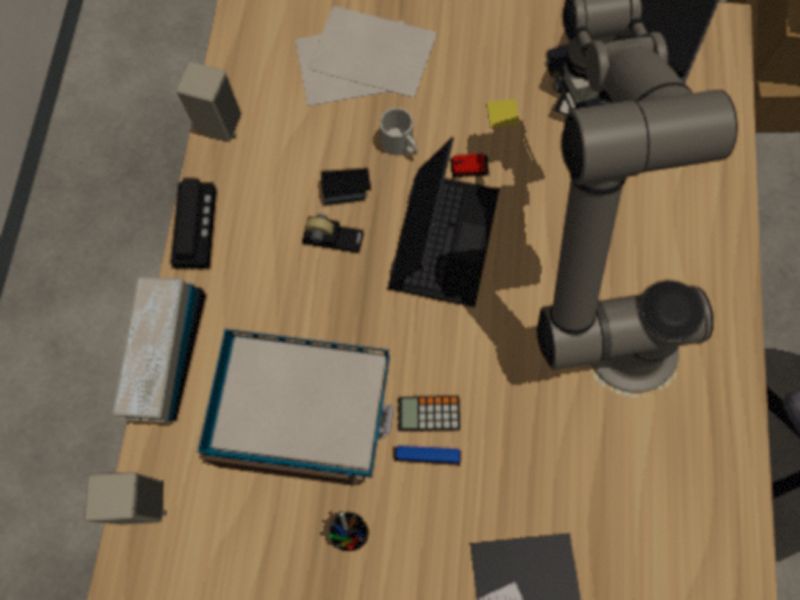

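View pics/v2.png

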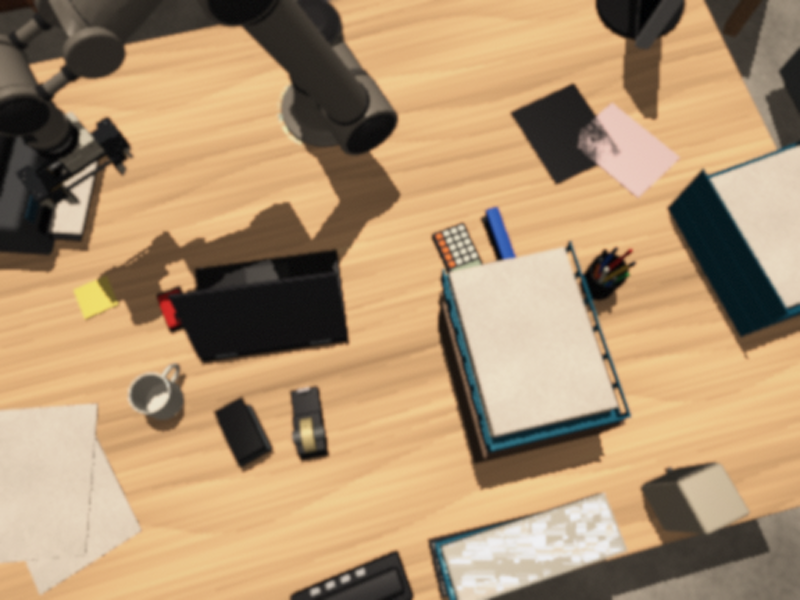

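The scene view shows the laptop (lid about (390–450, 140–290)), the cabinet and tray (205–388, 330–480), and the upper handle near (387, 420). The calculator and stapler lie in front of the cabinet. The side view shows the lid's back at (175–347, 265–360). I'll zoom in for corner pixels.

Run:
```python
from h import *
a=cv2.imread('pics/scene0.png');b=cv2.imread('pics/side0.png')
def crop(im,x,y,w,h,k):
    c=cv2.resize(im[y:y+h,x:x+w],None,fx=k,fy=k,interpolation=cv2.INTER_CUBIC)
    c=cv2.convertScaleAbs(c,alpha=1.6,beta=25)
    for i in range(0,w,10):
        cv2.line(c,(i*k,0),(i*k,4),(0,0,255),1)
        if i%20==0: cv2.putText(c,str(x+i),(i*k,14),0,.35,(0,0,255),1)
    for i in range(0,h,10):
        cv2.line(c,(0,i*k),(4,i*k),(0,0,255),1)
        if i%20==0: cv2.putText(c,str(y+i),(5,i*k+4),0,.35,(0,0,255),1)
    return c
p=crop(a,240,80,80,120,5);q=crop(a,220,210,80,120,5)
cv2.imwrite('pics/v3.png',np.hstack([p,q]))
p=crop(b,95,140,160,100,5);cv2.imwrite('pics/v4.png',p)
```

View pics/v3.png

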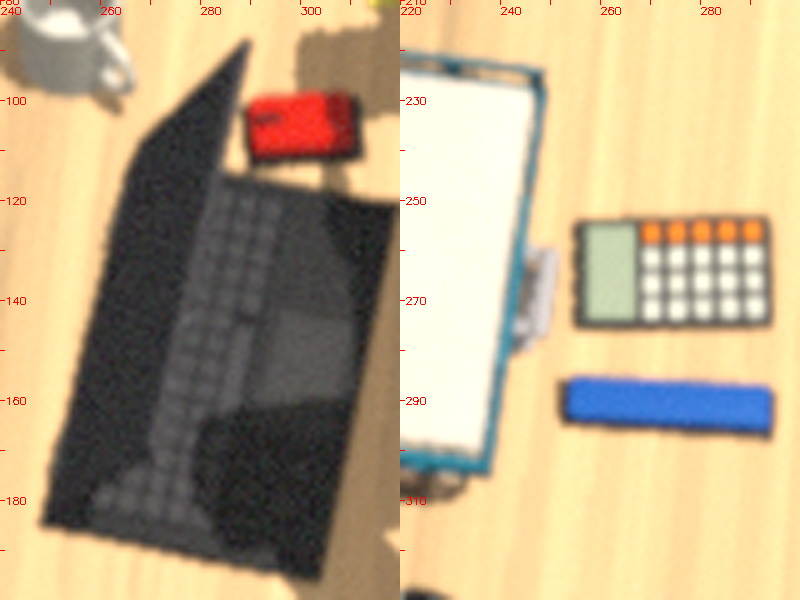

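View pics/v4.png

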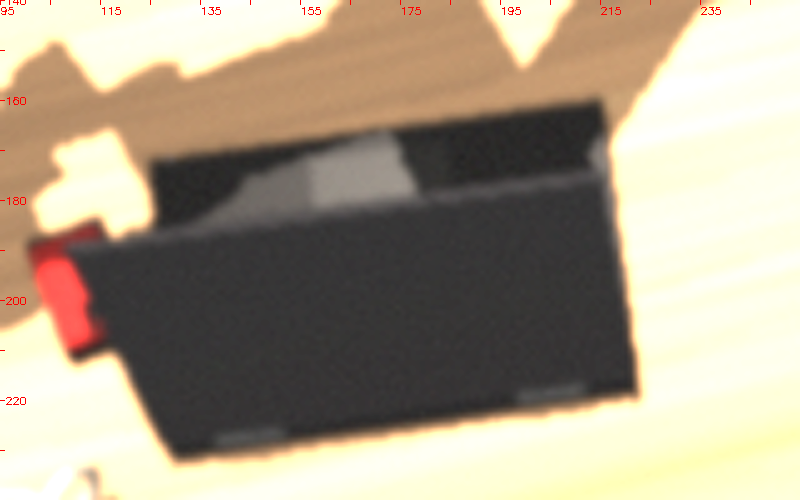

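The scene crop gives laptop base front corners at (319.5,121) and (304,196), back corner (248,185), and lid edge corner (289.6,88). The tray front corners are (248.6,224) and (238,304.4), with the handle bar around (250,260–279). The side crop gives lid edge corners (109,189) and (215.6,175), and hinge-foot corners (130.4,232) and (222.6,219.4).

```bash
cat >> h.py <<'E'
def camT(c,s):
    if 'cam_to_world' in c: return c['cam_to_world']
    from scipy.spatial.transform import Rotation as R
    T=np.eye(4);T[:3,:3]=R.from_quat(s['tcp_rot']).as_matrix();T[:3,3]=s['position'];return T@c['tool_from_camera']
def K(c):
    f=c['pixels'].shape[0]/2/np.tan(np.radians(c['vfov']/2));return np.array([[f,0,c['cx']],[0,f,c['cy']],[0,0,1.]])
def proj(c,s,P):
    T=np.linalg.inv(camT(c,s));p=(T[:3,:3]@np.atleast_2d(P).T).T+T[:3,3]
    return cv2.projectPoints(p*[1,-1,-1],np.zeros(3),np.zeros(3),K(c),c['distortion'])[0][:,0]
def ray(c,s,uv,z):
    q=cv2.undistortPoints(np.array([[uv]],float),K(c),c['distortion'])[0,0];T=camT(c,s)
    d=T[:3,:3]@[q[0],-q[1],-1];o=T[:3,3];return o+d*(z-o[2])/d[2]
def load(f):
    d=np.load(f'pics/{f}.npy',allow_pickle=True).item();return d['c'],d['s']
def fr(x,y,a,p):
    p=np.atleast_2d(p);c,s=np.cos(a),np.sin(a);return np.c_[x+c*p[:,0]-s*p[:,1],y+s*p[:,0]+c*p[:,1],p[:,2]]
E
python3 - <<'E'
from h import *
from scipy.optimize import least_squares
A=load('scene0');B=load('side0')
def lap(v):
    x,y,a,t=v
    lid=lambda yy,n:[-.205*np.cos(t)+n*np.sin(t),yy,.0245+.205*np.sin(t)+n*np.cos(t)]
    ps=fr(x,y,a,[[-.21,-.16,.018],[-.21,.16,.018],[.005,.16,.005],lid(-.16,0)])
    pb=fr(x,y,a,[[-.21,-.16,.018],[-.21,.16,.018],[.005,-.16,.003],[.005,.16,.003],lid(-.16,.0045),lid(.16,.0045)])
    return np.r_[proj(*A,ps)-[[319.5,121],[304,196],[248,185],[289.6,88]],proj(*B,pb)-[[125.4,172],[215,160],[130.4,232.2],[222.6,219.4],[109,189],[215.6,175]]]
r=least_squares(lambda v:lap(v).ravel(),[.5,0,0,1.1]);print(r.x,np.degrees(r.x[3]));print(lap(r.x).round(1))
print('tray',ray(*A,(248.6,224),.227),ray(*A,(238,304.4),.227))
print('handle',ray(*A,(249,260),.14),ray(*A,(246,279),.14))
for n,uv,z in(('calc',(275,264),.02),('stap',(275,291),.05),('mouse',(300,106),.03),('cup',(222,339),.1)):print(n,ray(*A,uv,z))
E
```

```text
[ 0.56533181 -0.24069152 -0.12184525  1.15034849] 65.91011343265633
[[ 0.2 -1. ]
 [-0.4  0.1]
 [-0.7  0.3]
 [ 0.8 -0.1]
 [-0.8 -0.5]
 [ 1.3 -0.8]
 [-0.9  0.4]
 [ 1.6 -0.3]
 [-1.   0.6]
 [ 0.5 -0.1]]
tray [0.55429421 0.12492633 0.227     ] [0.55844174 0.3786814  0.227     ]
handle [0.5448171  0.22417724 0.14      ] [0.54766333 0.2872841  0.14      ]
calc [0.45797571 0.20682279 0.02      ]
stap [0.44935526 0.30465776 0.05      ]
mouse [ 0.41900694 -0.42103216  0.03      ]
cup [0.6050918  0.47987568 0.1       ]
```

The laptop hinge is at (0.565,-0.241) with yaw -0.122 rad, and the lid is at 66°. The upper handle is near (0.546,0.255). For the lid, I'll turn the tool to face it and close the fingers, then push the inner face at the free edge.

```bash
cat > d.py <<'E'
# d.py x y z tiltdeg yaw: tool-axis delta to a goal (tool x horizontal heading=yaw at tilt 0, z down; tilt leans fingertips forward)
import sys;from h import *
from scipy.spatial.transform import Rotation as R
x,y,z,t,w=map(float,sys.argv[1:]);s=manip.read_state();r=R.from_quat(s['tcp_rot'])
g=R.from_euler('z',w)*R.from_euler('y',-np.radians(t))*R.from_euler('x',np.pi)
print('shift now-axes',r.inv().apply(np.array([x,y,z])-s['position']).round(4),'shift goal-axes',g.inv().apply(np.array([x,y,z])-s['position']).round(4),'rot',(r.inv()*g).as_rotvec().round(3),'pos',s['position'].round(4),'F',s['force'].round(1),'q',s['joint_pos'].round(2),'t',s['time'])
E
echo '[{"rz": 0.177, "finger_gap": 0}, {"rz": 0.177, "finger_gap": 0}, {"rz": 0.177, "finger_gap": 0}]' | python3 inch.py 20; python3 d.py .431 -.2246 .21 0 -.122
```

```text
time: 0.52
position: [0.2092, -0.4814, 0.2452]
tcp_rot: [0.998, -0.063, -0.0, -0.0]
force: [-0.1, 0.6, -0.2]
grip_width: 0.0662
gripper_force: 0.0
shift now-axes [ 0.1875 -0.2828  0.0354] shift goal-axes [ 0.1889 -0.2819  0.0352] rot [-0.001  0.    -0.005] pos [ 0.2092 -0.4814  0.2452] F [-0.1  0.6 -0.2] q [-1.31  0.34  1.52  0.    1.28  0.39] t 0.525
```

```bash
echo '[{"tx": 0.027, "ty": -0.04, "tz": 0.005, "finger_gap": 0}, {"tx": 0.027, "ty": -0.04, "tz": 0.005, "finger_gap": 0}, {"tx": 0.027, "ty": -0.04, "tz": 0.005, "finger_gap": 0}, {"tx": 0.027, "ty": -0.04, "tz": 0.005, "finger_gap": 0}]' | python3 inch.py; echo '[{"tx": 0.027, "ty": -0.04, "tz": 0.005, "finger_gap": 0}, {"tx": 0.027, "ty": -0.04, "tz": 0.005, "finger_gap": 0}, {"tx": 0.027, "ty": -0.04, "tz": 0.005, "finger_gap": 0}, {"finger_gap": 0}]' | python3 inch.py; python3 d.py .431 -.2246 .21 0 -.122
python3 - <<'E'
from h import *
c,s=snap('wrist','w1');a=c['pixels']
cv2.imwrite('pics/v5.png',cv2.convertScaleAbs(a,alpha=1.6,beta=20))
t=np.radians(66)
print(proj(c,s,fr(.565,-.241,-.122,[[-.205*np.cos(t)-.0041,y,.0225+.205*np.sin(t)] for y in(-.16,0,.16)])).round(0))
E
```

```text
time: 1.02
position: [0.3365, -0.3345, 0.2252]
tcp_rot: [0.998, -0.061, -0.0, -0.0]
force: [0.5, -0.5, -0.3]
grip_width: 0.0262
gripper_force: 0.0
time: 1.52
position: [0.4318, -0.224, 0.2099]
tcp_rot: [0.998, -0.058, -0.0, -0.001]
force: [-0.2, 0.8, 0.1]
grip_width: 0.0003
gripper_force: 0.0
shift now-axes [-0.0007  0.0007 -0.0001] shift goal-axes [-0.0007  0.0007 -0.0001] rot [-0.001  0.001  0.005] pos [ 0.4318 -0.224   0.2099] F [-0.2  0.8  0.1] q [-0.64  0.31  1.68  0.    1.15  1.05] t 1.525
[[585. 163.]
 [259. 161.]
 [-68. 159.]]
```

View pics/v5.png

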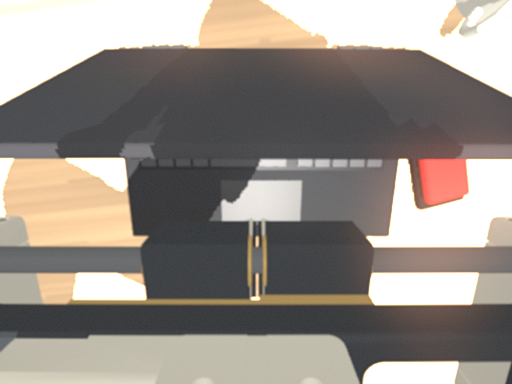

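The wrist view puts the lid's lower edge at row ~158 against 161 predicted, and it is level, so the fit holds. The fingers are central in front of it. Now I'll push.

```bash
echo '[{"tx": 0.03, "finger_gap": 0}, {"tx": 0.015, "finger_gap": 0}, {"tx": 0.015, "finger_gap": 0}, {"tx": 0.015, "finger_gap": 0}, {"tx": 0.015, "finger_gap": 0}]' | python3 inch.py; echo '[{"tx": 0.015, "finger_gap": 0}, {"tx": 0.015, "finger_gap": 0}, {"tx": 0.015, "finger_gap": 0}, {"tx": 0.012, "finger_gap": 0}, {"tx": 0.01, "finger_gap": 0}]' | python3 inch.py;echo '[{"tx": 0.003, "finger_gap": 0}, {"finger_gap": 0}]' | python3 inch.py; python3 d.py .5951 -.2446 .21 0 -.122
python3 - <<'E'
from h import *
snap('side','s2');c,s=snap('scene','c2')
a=np.hstack([cv2.resize(cv2.imread('pics/s2.png')[120:250,90:250],None,fx=3,fy=3,interpolation=2)[:390],cv2.resize(cv2.imread('pics/c2.png')[75:205,220:325],None,fx=3,fy=3,interpolation=2)])
cv2.imwrite('pics/v6.png',cv2.convertScaleAbs(a,alpha=1.6,beta=25))
E
```

```text
time: 2.2
position: [0.5186, -0.2388, 0.2107]
tcp_rot: [0.998, -0.061, -0.001, 0.0]
force: [-4.0, -0.8, 3.2]
grip_width: 0.0005
gripper_force: 2.2
time: 2.82
position: [0.5859, -0.2463, 0.2098]
tcp_rot: [0.998, -0.061, -0.001, -0.0]
force: [-3.4, -0.5, -2.0]
grip_width: 0.0001
gripper_force: 1.8
time: 3.08
position: [0.5897, -0.246, 0.2106]
tcp_rot: [0.998, -0.061, 0.0, 0.0]
force: [-2.1, -0.1, -0.5]
grip_width: 0.0004
gripper_force: 0.9
shift now-axes [ 0.0052 -0.002   0.0006] shift goal-axes [ 0.0052 -0.002   0.0006] rot [ 0.    -0.001  0.001] pos [ 0.5897 -0.246   0.2106] F [-2.1 -0.1 -0.5] q [-0.52  0.58  1.24  0.    1.33  1.18] t 3.075
```

View pics/v6.png

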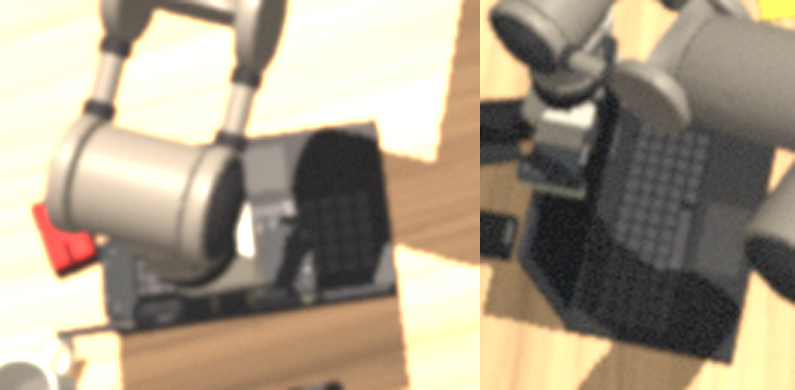

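The lid now leans past upright. Its free edge runs about (110,231)–(222,217) in side pixels, and I'll compare that with the model.

```bash
python3 - <<'E'
from h import *
B=load('s2');A=load('c2')
for d in(95,100,105,110):
    t=np.radians(d);P=fr(.565,-.241,-.122,[[-.205*np.cos(t),y,.0245+.205*np.sin(t)] for y in(-.16,.16)])
    print(d,proj(*B,P).round(0).tolist(),proj(*A,P).round(0).tolist())
E
echo '[{"tx": -0.03, "finger_gap": 0}, {"tx": -0.05, "tz": -0.01, "finger_gap": 0}, {"tx": -0.04, "tz": -0.04, "finger_gap": 0.05}, {"tz": -0.05, "finger_gap": 0.092}]' | python3 inch.py
```

```text
95 [[108.0, 220.0], [220.0, 204.0]] [[263.0, 80.0], [241.0, 162.0]]
100 [[108.0, 226.0], [220.0, 211.0]] [[258.0, 79.0], [236.0, 161.0]]
105 [[109.0, 233.0], [221.0, 217.0]] [[253.0, 79.0], [231.0, 161.0]]
110 [[110.0, 239.0], [222.0, 223.0]] [[248.0, 79.0], [226.0, 160.0]]
time: 3.68
position: [0.468, -0.2303, 0.3116]
tcp_rot: [0.998, -0.061, -0.0, -0.001]
force: [1.4, -0.2, 1.1]
grip_width: 0.0159
gripper_force: 0.0
```

The measurement matches about 104°, so the lid is done and I've retracted from it. Next I move to a standoff in front of the upper handle, tilted 38°.

```bash
python3 d.py .484 .256 .213 38 -.016
```

```text
shift now-axes [-0.0433 -0.4845  0.0991] shift goal-axes [-0.0543 -0.4865  0.0827] rot [ 0.034  0.663 -0.103] pos [ 0.468  -0.2303  0.3116] F [ 1.4 -0.2  1.1] q [-0.6   0.29  1.41  0.    1.44  1.09] t 3.675
```

```bash
echo '[{"tx": -0.01, "ty": -0.055, "finger_gap": 0.092}, {"tx": -0.01, "ty": -0.055, "finger_gap": 0.092}, {"tx": -0.01, "ty": -0.055, "finger_gap": 0.092}, {"tx": -0.01, "ty": -0.055, "finger_gap": 0.092}]' | python3 inch.py; echo '[{"ty": -0.055, "rx": 0.008, "ry": 0.166, "rz": -0.026, "finger_gap": 0.092}, {"ty": -0.055, "rx": 0.008, "ry": 0.166, "rz": -0.026, "finger_gap": 0.092}, {"ty": -0.055, "rx": 0.008, "ry": 0.166, "rz": -0.026, "finger_gap": 0.092}, {"ty": -0.055, "rx": 0.008, "ry": 0.166, "rz": -0.026, "finger_gap": 0.092}, {"finger_gap": 0.092}]' | python3 inch.py; python3 d.py .484 .256 .213 38 -.016
```

```text
time: 4.18
position: [0.4575, -0.0061, 0.3115]
tcp_rot: [0.998, -0.061, 0.002, -0.0]
force: [1.0, -0.4, -0.4]
grip_width: 0.0558
gripper_force: 0.0
time: 4.8
position: [0.4738, 0.1999, 0.3108]
tcp_rot: [0.951, -0.009, 0.309, 0.007]
force: [-0.2, -0.2, -0.3]
grip_width: 0.0922
gripper_force: 0.0
shift now-axes [-0.05   -0.0572  0.0839] shift goal-axes [-0.0529 -0.0563  0.0827] rot [0.01  0.034 0.001] pos [0.4738 0.1999 0.3108] F [-0.2 -0.2 -0.3] q [ 0.39  0.03  1.9  -0.4   0.67  2.23] t 4.8
```

```bash
echo '[{"tx": -0.025, "ty": -0.028, "tz": 0.042, "rx": 0.01, "ry": 0.034, "finger_gap": 0.092}, {"tx": -0.026, "ty": -0.028, "tz": 0.042, "finger_gap": 0.092}, {"finger_gap": 0.092}]' | python3 inch.py; python3 d.py .484 .256 .213 38 -.016
python3 - <<'E'
from h import *
c,s=snap('wrist','w3');a=c['pixels']
cv2.imwrite('pics/v7.png',cv2.resize(a,(800,600),interpolation=2))
print(1.5625*proj(c,s,fr(.546,.2555,-.016,[[0,0,.134],[-.006,.03,.14],[-.006,-.03,.14],[.006,.03,.14],[.006,-.03,.14]])).round(1))
E
```

```text
time: 5.18
position: [0.4864, 0.2509, 0.2087]
tcp_rot: [0.947, -0.01, 0.322, 0.006]
force: [-0.5, -0.6, -0.0]
grip_width: 0.0916
gripper_force: 0.0
shift now-axes [ 0.0007 -0.005  -0.005 ] shift goal-axes [ 0.0007 -0.005  -0.0049] rot [ 0.009  0.008 -0.001] pos [0.4864 0.2509 0.2087] F [-0.5 -0.6 -0. ] q [ 0.51  0.24  1.99 -0.79  0.45  2.74] t 5.175
[[389.6875  307.1875 ]
 [332.03125 313.75   ]
 [446.5625  313.4375 ]
 [333.28125 292.8125 ]
 [445.625   292.34375]]
```

View pics/v7.png

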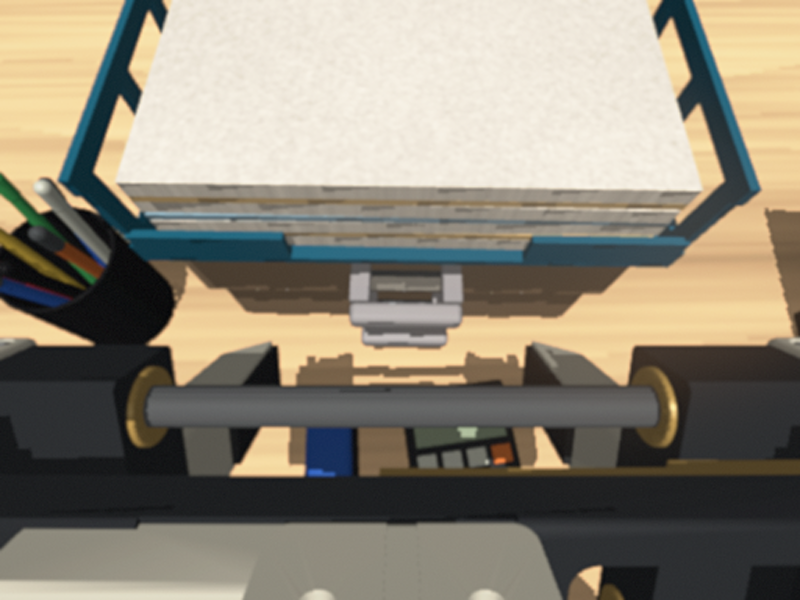

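The upper bar appears at columns 349–462, rows 303–323 (top face). That is 16 columns and 10 rows off prediction, so the bar centre is at about (0.540, 0.247), slightly ajar. I'll ease the tilt to 30° to stay away from wrist joint limits, then go in.

```bash
echo '[{"rx": 0.01, "ry": -0.07, "finger_gap": 0.092}, {"ry": -0.07, "finger_gap": 0.092}, {"finger_gap": 0.092}]' | python3 inch.py;python3 d.py .5015 .247 .2006 30 -.016; python3 d.py .5365 .247 .140 30 -.016
```

```text
time: 5.6
position: [0.4891, 0.2509, 0.2161]
tcp_rot: [0.965, -0.01, 0.261, -0.002]
force: [0.3, -0.7, 0.1]
grip_width: 0.0918
gripper_force: 0.0
shift now-axes [0.0029 0.0038 0.0197] shift goal-axes [0.003  0.0037 0.0197] rot [-0.007 -0.004 -0.007] pos [0.4891 0.2509 0.2161] F [ 0.3 -0.7  0.1] q [ 0.46  0.23  1.9  -0.42  0.57  2.36] t 5.6
shift now-axes [0.0027 0.0037 0.0896] shift goal-axes [0.003  0.0031 0.0896] rot [-0.007 -0.004 -0.007] pos [0.4891 0.2509 0.2161] F [ 0.3 -0.7  0.1] q [ 0.46  0.23  1.9  -0.42  0.57  2.36] t 5.6
```

```bash
echo '[{"tx": 0.003, "ty": 0.004, "tz": 0.02, "rx": -0.007, "ry": -0.004, "rz": -0.007, "finger_gap": 0.092}, {"tz": 0.025, "finger_gap": 0.092}, {"tz": 0.025, "finger_gap": 0.092}, {"tz": 0.0196, "finger_gap": 0.092}, {"finger_gap": 0.092}]' | python3 inch.py;python3 d.py .5365 .247 .140 30 -.016
python3 - <<'E'
from h import *
c,s=snap('wrist','w4');cv2.imwrite('pics/v8.png',cv2.resize(c['pixels'][150:330,100:420],(800,450),interpolation=2))
E
```

```text
time: 6.22
position: [0.534, 0.2459, 0.1362]
tcp_rot: [0.967, -0.007, 0.256, 0.004]
force: [-0.0, 0.5, 1.2]
grip_width: 0.0916
gripper_force: 0.0
shift now-axes [ 0.0041 -0.0011 -0.0021] shift goal-axes [ 0.0041 -0.0011 -0.002 ] rot [0.003 0.006 0.003] pos [0.534  0.2459 0.1362] F [-0.   0.5  1.2] q [ 0.41  0.41  1.9  -0.55  0.41  2.45] t 6.225
```

View pics/v8.png

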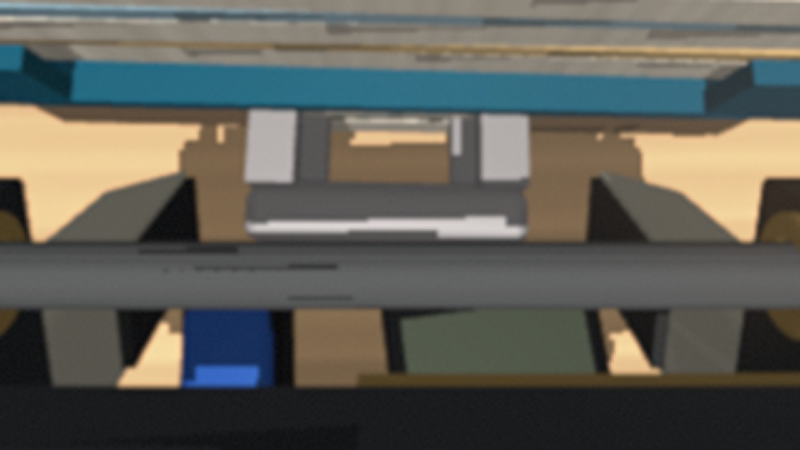

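The bar spans columns 246–528, rows 183–238 of the crop, centred between the fingers. I'll check its depth against the pads before closing.

Run:
```python
from h import *
c,s=load('w4')
for x in(.534,.540,.546):print(x,((proj(c,s,fr(x,.247,-.016,[[.006,.03,.14],[.006,-.03,.14],[-.006,.03,.14],[-.006,.03,.128]]))-[100,150])*2.5).round(0).tolist())
```

```text
0.534 [[243.0, 217.0], [531.0, 218.0], [240.0, 276.0], [251.0, 278.0]]
0.54 [[244.0, 188.0], [529.0, 189.0], [241.0, 247.0], [252.0, 250.0]]
0.546 [[245.0, 160.0], [527.0, 161.0], [242.0, 217.0], [252.0, 223.0]]
```

Depth matches x≈0.541. I'll nudge 4 mm forward, grip and pull.

```bash
echo '[{"tx": 0.004, "finger_gap": 0.092}, {"finger_gap": 0.05}, {"finger_gap": 0.05}, {"finger_gap": 0.05}, {"finger_gap": 0.05}]' | python3 inch.py 25; echo '[{"finger_gap": 0.05}, {"tx": -0.013, "tz": -0.0075, "finger_gap": 0.05}, {"tx": -0.013, "tz": -0.0075, "finger_gap": 0.05}]' | python3 inch.py; python3 d.py .5015 .247 .139 20 -.016
```

```text
time: 6.9
position: [0.5373, 0.2472, 0.1383]
tcp_rot: [0.967, -0.006, 0.256, 0.003]
force: [-1.1, 2.5, 0.2]
grip_width: 0.0599
gripper_force: 25.0
time: 7.28
position: [0.5077, 0.2481, 0.1383]
tcp_rot: [0.966, -0.006, 0.257, 0.002]
force: [3.4, 7.7, -6.3]
grip_width: 0.0596
gripper_force: 25.0
shift now-axes [-0.005   0.0012 -0.0036] shift goal-axes [-0.0055  0.0012 -0.0027] rot [ 0.    -0.17   0.004] pos [0.5077 0.2481 0.1383] F [ 3.4  7.7 -6.3] q [ 0.43  0.38  1.95 -0.59  0.4   2.52] t 7.275
```

The handle is held (60 mm width, 25 N) and the drawer is moving. I'll continue, easing the tilt as the tray clears.

```bash
echo '[{"tx": -0.0175, "tz": -0.0097, "ry": -0.06, "finger_gap": 0.05}, {"tx": -0.018, "tz": -0.0087, "ry": -0.06, "finger_gap": 0.05}, {"tx": -0.0185, "tz": -0.0076, "ry": -0.06, "finger_gap": 0.05}, {"tx": -0.0188, "tz": -0.007, "finger_gap": 0.05}]' | python3 inch.py; python3 d.py .39 .249 .139 20 -.016
```

```text
time: 7.78
position: [0.4293, 0.2508, 0.1393]
tcp_rot: [0.985, -0.007, 0.171, -0.0]
force: [6.0, 16.2, -8.2]
grip_width: 0.0596
gripper_force: 25.0
shift now-axes [-0.037   0.0023 -0.0129] shift goal-axes [-0.037   0.0024 -0.0132] rot [-0.003  0.006  0.002] pos [0.4293 0.2508 0.1393] F [ 6.  16.2 -8.2] q [ 0.47  0.3   1.99 -0.29  0.56  2.28] t 7.775
```

```bash
echo '[{"tx": -0.0188, "ty": -0.003, "tz": -0.007, "finger_gap": 0.05}, {"tx": -0.014, "ty": -0.001, "tz": -0.005, "finger_gap": 0.05}, {"tx": -0.005, "tz": -0.002, "finger_gap": 0.05}, {"finger_gap": 0.05}]' | python3 inch.py; python3 d.py .39 .249 .139 20 -.016
```

```text
time: 8.28
position: [0.3889, 0.2524, 0.1393]
tcp_rot: [0.985, -0.006, 0.17, 0.003]
force: [10.7, -5.8, -3.9]
grip_width: 0.0596
gripper_force: 24.9
shift now-axes [0.001  0.0033 0.0007] shift goal-axes [0.001  0.0033 0.0007] rot [0.003 0.008 0.004] pos [0.3889 0.2524 0.1393] F [10.7 -5.8 -3.9] q [ 0.52  0.26  2.06 -0.33  0.56  2.37] t 8.275
```

Pull 6 mm more to see whether the stop is reached.

```bash
echo '[{"tx": -0.0056, "ty": 0.001, "tz": -0.002, "finger_gap": 0.05}, {"finger_gap": 0.05}]' | python3 inch.py; echo '[{"tx": -0.0056, "tz": -0.002, "finger_gap": 0.05}, {"finger_gap": 0.05}]' | python3 inch.py
```

```text
time: 8.52
position: [0.3852, 0.2524, 0.14]
tcp_rot: [0.985, -0.006, 0.172, 0.002]
force: [21.9, -4.6, -12.7]
grip_width: 0.0591
gripper_force: 25.0
time: 8.78
position: [0.3798, 0.2525, 0.1403]
tcp_rot: [0.985, -0.006, 0.172, 0.002]
force: [25.4, -6.1, -13.9]
grip_width: 0.0587
gripper_force: 24.9
```

The force rose sharply at x≈0.387 (stop reached, then pads slipping). I'll relax, release, retract and check.

```bash
echo '[{"tx": 0.002, "tz": 0.001, "finger_gap": 0.092}, {"finger_gap": 0.092}, {"finger_gap": 0.092}, {"finger_gap": 0.092}]' | python3 inch.py; echo '[{"tz": -0.03, "finger_gap": 0.092}, {"tz": -0.05, "finger_gap": 0.092}, {"tz": -0.05, "finger_gap": 0.092}, {"finger_gap": 0.092}]' | python3 inch.py
python3 - <<'E'
from h import *
c,s=snap('wrist','w5');A=snap('scene','c5');B=snap('side','s5')
a=cv2.resize(c['pixels'],(400,300),interpolation=2);b=cv2.resize(A[0]['pixels'],(400,300),interpolation=2);d=cv2.resize(B[0]['pixels'],(400,300),interpolation=2)
e=cv2.resize(B[0]['pixels'][140:250,90:237],(400,300),interpolation=2)
cv2.imwrite('pics/v9.png',cv2.convertScaleAbs(np.vstack([np.hstack([a,b]),np.hstack([d,e])]),alpha=1.4,beta=15))
for x in(.375,.381,.387,.393):print(x,proj(c,s,fr(x,.2525,-.03,[[.006,.03,.14],[.006,-.03,.14],[-.006,.03,.14]])).round(0).tolist())
E
```

```text
time: 9.28
position: [0.377, 0.252, 0.1386]
tcp_rot: [0.986, -0.006, 0.168, 0.003]
force: [0.1, 0.4, 0.9]
grip_width: 0.0908
gripper_force: 0.0
time: 9.78
position: [0.3347, 0.2541, 0.2649]
tcp_rot: [0.985, -0.006, 0.171, 0.0]
force: [-0.0, -0.5, -0.2]
grip_width: 0.0921
gripper_force: 0.0
0.375 [[227.0, 186.0], [289.0, 187.0], [227.0, 198.0]]
0.381 [[227.0, 179.0], [289.0, 181.0], [227.0, 192.0]]
0.387 [[227.0, 173.0], [289.0, 174.0], [227.0, 186.0]]
0.393 [[227.0, 167.0], [289.0, 168.0], [227.0, 179.0]]
```

View pics/v9.png

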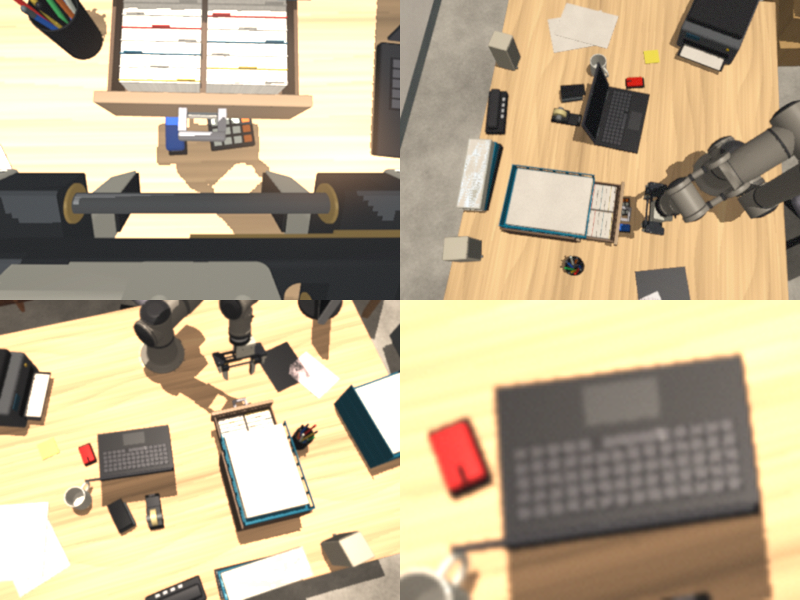

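The composite shows the drawer fully out, with the bar at x≈0.394, about 0.16 m of travel. The lower drawer is shut. The lid edge corner is still at side pixel (110,231), which is about 104°. The loose things are where they were and the arm is clear.

```bash
python3 -c "
from bench import manip
print(manip.hand_in())"
```

```text
the job is handed in; nothing more can be done
None
```

I handed the job in with the laptop screen at about 104° and the top drawer pulled out to its stop; the lower drawer is shut, the other things on the desk look unmoved and the arm is clear, but the hand-in returned no verdict.

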